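Load a filter into the test cradle and tip the hold-down flap over

ROBOT

A 7-joint arm with a two-finger parallel gripper is mounted at the origin on the work surface. World frame = base frame: x ahead of the robot, y to its left, z up, the work surface at z = 0. Lengths are in m, angles in rad, forces in N, time in s.
With the tool pointing down it reaches from about 0.425 to 0.925 m from the base axis. Payload 6.8 kg.
Tool frame: the origin (TCP) lies on the front face of the gripper's body, between the roots of the fingers; the fingertips stand 73 mm ahead of it and the grasp point (between the pads) lies r.pinch_z ahead of it (r.pinch_z is the distance from the TCP to the grasp point, in m); z points along the fingers, y is the direction in which the jaws open and shut (so a half turn about z gives the same grasp; the last joint's range is limited). The gripper opens to 85 mm and grips with 20 to 120 N. Pads are 22 mm wide; open, the fingers measure 114 mm over their backs; the gripper's body (76 mm by 85 mm) begins 54 mm behind the grasp point. The pads swing forward as they close: fully open they stand 13 mm farther back than shut.
Start: joints at [1.119, 0.477, 0.022, 1.555, -0.011, 1.109, -0.083], TCP at [0.228, -0.636, 0.304] pointing down, gripper open.
Joint ranges: [-2.96, 2.96], [-0.34, 2.1], [-1.41, 1.46], [0.24, 2.44], [-1.37, 4.51], [0.17, 1.92], [-2.96, 2.96]. Speed limits (rad/s): [2.39, 2.39, 3.14, 3.14, 3.14, 3.14, 3.14].

INTERFACE

Orientations are given as a rotation vector (axis times angle).
In Python, from bench import readout, grab_frame, r, search_frame, masks_of, tip_of gives the robot as it stands.
- The arm moves only by the tool step_arm, never from a script. Its argument "commands" is a list of rows, each a list of 7 numbers: the shift along the tool's x, y, z as a fraction of full scale, then the turn, a rotation vector about the tool's x, y, z as a fraction of full scale, then the gripper's target within -1 to 1 (shut at 1, half-way at 0, fully open at -1). In form: [[tx, ty, tz, ax, ay, az, hand], ...]. A call has exactly 10 rows; each row is the pose to reach, as a shift and turn from the pose measured when the call began, along the tool's axes at that moment, turning the shorter way round; what a row does not reach only later rows make up. Full scale, the value 1, is 500 mm for a shift and 360 degrees for a turn. A row lasts 1/8 s, in which the tool goes at most 62.5 mm and 10.7 degrees, less where a joint would pass 70% of its speed; a pose out of reach is approached as far as the arm can. A call with a number of a shift or a turn outside -1 to 1 is refused whole. A call with a gripper value outside its range is refused whole. The fingers move at their own pace and stop on an object; "newtons" is the grip in N (left out, the last holds). Time passes only in rows, so rows that repeat a pose let the fingers close, or fill a call up. It gives the time, the measured TCP pose, the force and the opening at its end, in the units of the state.
- readout.get_obs(): the state, without advancing time (a new reading comes with each control period).
- grab_frame(name): name is "scene" or "top" or "wrist"; returns a dict with "img" (420x560x3 uint8, red, green, blue), "K" (3x3 intrinsics, pixels), "world_to_cam" (4x4, takes a point from world to camera coordinates). Camera axes: x right, y down, z forward; pixel columns grow to the right and rows downward; lengths in m; the calibration is good to about 2 mm. The wrist camera is an equidistant fisheye: a pixel r from the principal point sees the ray r / f radians off the axis. A picture is of the moment at which its call begins. There is no depth.
- r.hand_in(): hands the job in, once; it reports no verdict.
Trained networks look in a picture, given as the dict that the camera call returned (one of the last four; its "shot" number tells which), for a name from the list of things; names that differ only in an ending like _2 or _b are one class to them, and where a whole thing is asked for, a point or a joint stands for the part that bears it (a point fixed in the world has none). Each returns a list of dicts, best first, with "p" (0 to 1); they miss things now and then, are a little off and sometimes report something else, mostly with a low value. They report only what shows in the picture. A call takes as long as a camera call.
- search_frame(thing, picture): "extent" ([centre column, centre row, width, height] in pixels, round what is visible of it).
- masks_of(thing, picture): "pixels" (420x560 bool, what is visible of it) and "extent" ([centre column, centre row, width, height] in pixels, round what is visible of it).
- tip_of(thing, picture): "point" ([column, row] in pixels: a listed point, or the origin of a listed thing).
The state is a dict: "clock": time; "joints": joint angles; "qvel": joint speeds; "tau": joint torques, N m; "tcp_pos": TCP position; "orientation": TCP orientation; "contact_force": force on the tool from outside, world axes, zero at the start; "moment": the same for the moment, N m; "grip_width": finger opening in m.
Only numpy, scipy, OpenCV 4.12 (cv2) and the standard library are available. Lean on these libraries where they do the work, as an engineer would, in place of code of your own. Each camera call takes 0.05 s, during which the arm holds its last target. There are 200 camera calls.

TASK

Load the filter for testing: take the long filter case with a connector on each end off the black foam, lower it level between the cradle's four corner posts onto the spring contact pins (either way round) and let go of it there. Then tip the cradle's open hold-down flap over past its snap point, so that its own spring carries it down to the closed stop and it holds the filter pressed onto the pins. Work gently: do not drop the filter or force it against the nest, push the flap lightly near its free end, do not lean on it once it has sprung down, and leave the other things on the bench where they are.

Things in the scene. Friction and masses are not known exactly. Their poses are not given: they have to be found in the camera images.
- filter: The filter to be loaded: a plain aluminium box 64 mm long (x), 36 mm wide (y), 26 mm high (z), 0.16 kg (it varies), with a row of five small brass tuning screws on its top and a round brass connector (6.4 mm thick, 9 mm long, 13 mm above the underside) at each short end. Origin: centre of its underside. It lies flat on the foam. The two ways round are the same.
- foam: Black foam sheet, 215 x 185 x 8 mm, fixed. Origin: centre of its underside, on the bench; its top is 8 mm above the bench.
- cradle: The test cradle, fixed to the bench: an aluminium plate 165 (x) x 110 (y) mm, top face 20 mm above the bench. Origin: on the bench below the nest's middle place; the plate reaches from x = -100 to +65 mm, and x points from the hinge to the nest. Nest: four black L-shaped corner posts, 15 mm high above the plate, with a 1 mm 45 degree lead-in at the inner top edge.
- seat (a point): The nest's middle place, at the free height of the spring pins: 26 mm above the bench, 9 mm below the posts' tops. Inside, the posts leave 66 x 38 mm along the cradle's x, y for the filter's 64 x 36 (46 mm open on the long sides for fingers). But the nest floats: it is left off-centre, up to 4 mm in x and in y, unmeasured, sliding at about 0.5 N; feel for it. The pins yield softly, 3 mm for 3 N.
- flap (a joint): Angle of the hold-down flap: 0 = open stop (leaning 15 degrees back from upright, away from the nest), 1.83 rad = closed stop (flat above the nest, its rubber pad pressing the filter 3 mm down). Before its snap point it springs back to open; beyond it the springs throw it to the closed stop by themselves within half a second. The snap point differs from cradle to cradle: 0.7 to 1.2 rad.
- bar (a point): Middle of the round end bar (10 mm thick, 44 mm long, along the cradle's y) on the flap's free end, 98 mm from the hinge axis; the flap is a plate 5 mm thick, 44 mm wide. Open, the bar is 150 mm above the bench and 95 mm from the nest's centre towards -x. Pushed there, it takes 2 to 5 N to tip the flap (the springs' anchor screws are set differently each time), less towards the snap point.
- flap_hinge (a point): Hinge axis of the flap (along the cradle's y), 55.5 mm above the bench, 70 mm from the nest's centre towards -x. The hinge cheeks and springs are 66 mm wide over all.
- amp: Bystander on the foam: a square finned amplifier module, 46 x 46 x 24 mm. Origin: centre of its underside.
- attenuator: Bystander on the foam: a small steel attenuator block, 32 x 13 x 13 mm with brass connectors at its ends. Origin: centre of its underside.
- wrench: Bystander on the bench beyond the foam and the cradle: a 150 mm spanner lying flat.
- screwdriver: Bystander on the bench: a 160 mm screwdriver lying flat.

How it is judged:
On the way, in this order (a step that is already met when the one before it is completed fails the run):
1. the filter stands level between the four posts on the spring pins, let go (horizontal distance between filter and seat below 0.0075 m and z of filter in the frame of seat between -0.006 and 0.003 m and angle between the x axis of filter and the x axis of cradle, either way round below 0.1 rad and angle between filter's own z axis and vertical below 0.1 rad and contact force between the fingers and filter below 0.1 N), for 0.2 s.
2. the flap has sprung over to its closed stop (value of joint flap above 1.75 rad), for 0.2 s.
At the end, for the whole second after the job is handed in: The flap lies at its closed stop (above 1.75 rad) and the filter stands between the posts: within 7.5 mm of the nest's middle place (the nest floats), within 0.1 rad of the cradle's x axis either way round, level within 0.06 rad, pressed 1.5 to 6 mm below the pins' free height, at rest (value of joint flap above 1.75 rad and horizontal distance between filter and seat below 0.0075 m and z of filter in the frame of seat between -0.006 and -0.0015 m and angle between the x axis of filter and the x axis of cradle, either way round below 0.1 rad and angle between filter's own z axis and vertical below 0.06 rad and linear speed of filter below 0.02 m/s); the robot touches nothing.
It fails at once if the flap is pushed with more than 10 N (contact force between the fingers and flap above 10 N).
It fails at once if the fingers lean on the flap (more than 2 N) when it has gone over (beyond 1.6 rad) (value of joint flap above 1.6 rad and contact force between the fingers and flap above 2 N).
It fails at once if the filter is forced against the nest or cradle with more than 25 N (contact force between filter and cradle above 25 N).
It fails at once if the filter is dropped (falls free at more than 0.3 m/s) (linear speed of filter above 0.3 m/s and contact force between filter and anything else below 0.02 N).
It fails at once if a bystander is moved by more than 20 mm (distance of any of amp, attenuator, wrench, screwdriver from where it was at the start of the episode above 0.02 m).
It also fails if it takes over 72 s, if anything falls off the work surface, if the arm or the gripper's body presses on something with over 40 N, if the wrist force passes 120 N, or if a joint passes its speed limit or range.

## Working session

There is one attempt and no reset: what is moved stays moved. The work goes in short steps, Python scripts to look and compute and a tool call to move; the robot and the scene stay as the last step left them, time stands still between calls to the robot, and variables do not carry over. Pictures are saved under pics/ and viewed, about 8 in all and at most 12, crops included, and the job is handed in when it is done.

Besides the shell and the picture viewer there is one more tool, called after ">>>" as a command line: name --pt "numbers of a row" for each row, then --argument value for the rest. step_arm: Moves the arm, as the interface text tells. Its arguments: {"type":"object","properties":{"commands":{"type":"array"},"newtons":{"type":"number"}},"required":["commands"]}

```bash
ls; mkdir -p pics
cat > h.py <<'E'
import numpy as np, cv2
from scipy.spatial.transform import Rotation as R
from bench import readout, grab_frame, r, search_frame, masks_of, tip_of
def ray(f,px):
    K=f["K"];T=f["world_to_cam"];u=(np.array(px,float)-[K[0,2],K[1,2]])/[K[0,0],K[1,1]]
    if f.get("fish"):
        a=np.linalg.norm(u);d=np.array([*(u/a*np.sin(a)),np.cos(a)]) if a>0 else np.array([0,0,1.])
    else: d=np.array([*u,1.])
    Rm=T[:3,:3];return -Rm.T@T[:3,3],Rm.T@d
def atz(f,px,z):
    o,d=ray(f,px);return o+d*(z-o[2])/d[2]
def proj(f,P):
    p=f["world_to_cam"]@np.array([*P,1.]);K=f["K"]
    if f.get("fish"):
        n=np.hypot(p[0],p[1]);a=np.arctan2(n,p[2]);return np.array([K[0,2]+K[0,0]*a*p[0]/n,K[1,2]+K[1,1]*a*p[1]/n])
    return np.array([K[0,2]+K[0,0]*p[0]/p[2],K[1,2]+K[1,1]*p[1]/p[2]])
def grab(n):
    f=grab_frame(n);f["fish"]=(n=="wrist");return f
def save(f,n,crop=None,s=1):
    i=f["img"]
    if crop: i=i[crop[1]:crop[3],crop[0]:crop[2]]
    cv2.imwrite("pics/"+n,cv2.resize(i[:,:,::-1],None,fx=s,fy=s,interpolation=cv2.INTER_CUBIC))
E
python3 - <<'E'
from h import *
print(readout.get_obs(), r.pinch_z)
fs={n:grab(n) for n in("scene","top")}
cv2.imwrite("pics/a.png",np.vstack([cv2.resize(f["img"][:,:,::-1],(400,300)) for f in fs.values()]))
for n,f in fs.items():
    print(n,-f["world_to_cam"][:3,:3].T@f["world_to_cam"][:3,3],f["K"][0,0])
    for t in "filter foam cradle amp attenuator wrench screwdriver flap".split():
        m=masks_of(t,f)[:1]
        if m:
            c=cv2.minAreaRect(np.argwhere(m[0]["pixels"])[:,::-1].astype(np.float32));print(t,round(m[0]["p"],2),m[0]["extent"],c)
    for t in "filter cradle seat bar flap_hinge amp attenuator foam".split():
        print(t,[(round(x["p"],2),x["point"]) for x in tip_of(t,f)[:2]])
    np.save(n+".npy",f,allow_pickle=True)
E
```

```text
pics
{'clock': 0.0, 'joints': array([ 1.11887874,  0.47782861,  0.02229987,  1.55646233, -0.01150881,
        1.10933321, -0.08311165]), 'qvel': array([-0.00147382, -0.00039859,  0.00066846, -0.00075862,  0.00082681,
        0.00090124,  0.00144786]), 'tau': array([-5.23896342e-04, -5.96450758e+01,  1.60775498e+00, -2.81206405e+01,
        1.24462653e-02,  9.16295423e-03, -2.03091858e-06]), 'tcp_pos': array([ 0.22738959, -0.63504209,  0.30290113]), 'orientation': array([-3.09344931e+00, -5.37158275e-01,  6.91354553e-04]), 'contact_force': array([-0.57770606, -0.90082976,  0.22409685]), 'moment': array([ 0.00510998, -0.05845944, -0.03291039]), 'grip_width': 0.08554215171255994} 0.0539
scene [ 0.94902038 -0.46920085  0.62642362] 391.9468965077953
filter 0.98 [202.8, 330.5, 43.5, 45.3] ((201.5884552001953, 330.306884765625), (42.53959655761719, 27.158048629760742), 32.735225677490234)
foam 0.63 [209.9, 326.1, 149.0, 123.1] ((210.49725341796875, 319.9475402832031), (107.85197448730469, 103.02056884765625), 41.987213134765625)
cradle 0.8 [280.6, 223.9, 75.8, 39.5] ((282.7797546386719, 223
[... 1624 characters left out ...]
0332)
wrench 0.76 [296.4, 162.8, 10.3, 39.5] ((294.0430908203125, 160.275390625), (39.0508918762207, 10.261953353881836), 86.8201675415039)
screwdriver 0.67 [174.2, 262.6, 22.3, 19.0] ((172.685302734375, 263.3674011230469), (28.374717712402344, 8.308931350708008), 47.290611267089844)
flap 0.78 [259.4, 247.4, 19.7, 16.1] ((259.8795471191406, 245.5437774658203), (11.362957000732422, 22.127864837646484), 70.01689147949219)
filter [(0.9, [370.0, 215.5])]
cradle [(0.64, [248.9, 218.1])]
seat []
bar [(0.73, [263.7, 247.7]), (0.7, [256.9, 241.1])]
flap_hinge [(0.79, [257.2, 241.5])]
amp [(0.81, [341.2, 198.7])]
attenuator [(0.62, [335.2, 235.6])]
foam [(0.6, [358.8, 220.1]), (0.48, [250.8, 221.0])]
```

View pics/a.png

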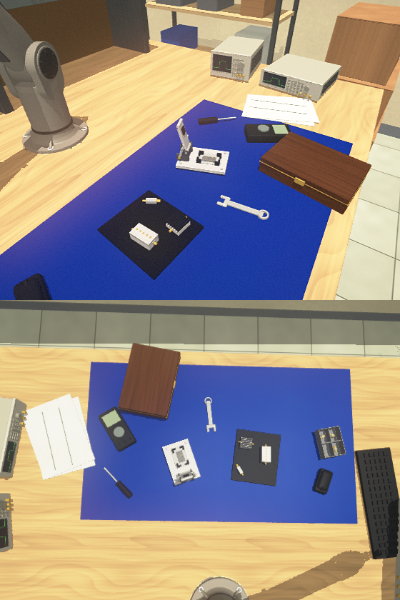

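Run:
```python
from h import *
np.set_printoptions(precision=4,suppress=True)
s=np.load("scene.npy",allow_pickle=True).item();t=np.load("top.npy",allow_pickle=True).item()
def tri(a,b):
    o,d=ray(s,a);p,e=ray(t,b);d/=np.linalg.norm(d);e/=np.linalg.norm(e)
    k=np.linalg.lstsq(np.c_[d,-e],p-o,rcond=None)[0];return (o+d*k[0]+p+e*k[1])/2,np.linalg.norm(o+d*k[0]-p-e*k[1])
print("filter s",atz(s,(204.3,333.2),.008),"t",atz(t,(370,215.5),.008), tri((204.3,333.2),(370,215.5)))
print("cradle s",atz(s,(292.3,227.2),0),"t",atz(t,(248.9,218.1),0),"seat s",atz(s,(291.4,219.4),.026))
print("hinge s",atz(s,(261,203.9),.0555),"t",atz(t,(257.2,241.5),.0555))
print("bar t",atz(t,(263.7,247.7),.15))
print("amp",atz(s,(250.1,315),.008),atz(t,(341.2,198.7),.008),"att",atz(s,(212.9,281.5),.014),atz(t,(335.2,235.6),.008))
print("screwd",atz(s,(303.6,168.5),.01),"wr",atz(s,(339,289),.005))
print(t["world_to_cam"])
print("tool R",R.from_rotvec(readout.get_obs()["orientation"]).as_matrix())
```

```text
filter s [ 0.6072 -0.1784  0.008 ] t [ 0.609  -0.1837  0.008 ] (array([ 0.6091, -0.1816,  0.0132]), np.float64(0.002379112481152114))
cradle s [0.5867 0.1731 0.    ] t [0.5947 0.1743 0.    ] seat s [0.585  0.1703 0.026 ]
hinge s [0.5104 0.1507 0.0555] t [0.5224 0.1468 0.0555]
bar t [0.5002 0.1273 0.15  ]
amp [ 0.6547 -0.1011  0.008 ] [ 0.6575 -0.0981  0.008 ] att [ 0.5441 -0.077   0.014 ] [ 0.5473 -0.0803  0.008 ]
screwd [0.4841 0.4121 0.01  ] wr [0.7703 0.0505 0.005 ]
[[ 0.0172 -0.9994  0.031   0.0674]
 [-0.9897 -0.0214 -0.1415  0.6231]
 [ 0.142  -0.0283 -0.9895  1.271 ]
 [ 0.      0.      0.      1.    ]]
tool R [[ 0.9415  0.3371  0.    ]
 [ 0.3371 -0.9415 -0.    ]
 [ 0.      0.     -1.    ]]
```

```bash
cat >> h.py <<'E'
np.set_printoptions(precision=4,suppress=True)
def plan(pos,yaw,q=None):
    "fractions for the move to TCP pos with tool down, tool x at yaw"
    o=readout.get_obs();A=R.from_rotvec(o["orientation"])
    B=R.from_matrix(np.c_[[np.cos(yaw),np.sin(yaw),0],[np.sin(yaw),-np.cos(yaw),0],[0,0,-1]])
    print("cmd",A.inv().apply(np.array(pos)-o["tcp_pos"])/.5,(A.inv()*B).as_rotvec()/2/np.pi,"from",o["tcp_pos"],"t",o["clock"])
E
python3 -c "
from h import *
plan([.58,-.18,.28],0)"
```

```text
cmd [ 0.9708 -0.62    0.0478] [ 0.     -0.      0.0547] from [ 0.2275 -0.6355  0.3039] t 1.7
```

>>> step_arm --pt "0.09 -0.06 0.005 0 0 0.005 -1" --pt "0.2 -0.13 0.01 0 0 0.01 -1" --pt "0.31 -0.2 0.015 0 0 0.02 -1" --pt "0.42 -0.27 0.02 0 0 0.025 -0.5" --pt "0.53 -0.34 0.025 0 0 0.03 -0.4" --pt "0.64 -0.41 0.03 0 0 0.04 -0.4" --pt "0.75 -0.48 0.04 0 0 0.045 -0.4" --pt "0.86 -0.55 0.045 0 0 0.05 -0.4" --pt "0.95 -0.61 0.048 0 0 0.0547 -0.4" --pt "0.97 -0.62 0.048 0 0 0.0547 -0.4"

```text
clock: 2.95
tcp_pos: [0.5819, -0.1752, 0.2799]
orientation: [-3.14, -0.01, -0.002]
contact_force: [-1.0, 0.1, 0.1]
grip_width: 0.0598
```

Run:
```python
from h import *
o=readout.get_obs();print(o["tcp_pos"],o["orientation"],o["grip_width"],o["contact_force"])
f=grab("wrist");np.save("w.npy",f,allow_pickle=True);save(f,"b.png")
print(-f["world_to_cam"][:3,:3].T@f["world_to_cam"][:3,3],f["K"])
m=masks_of("filter",f)[0];c=cv2.minAreaRect(np.argwhere(m["pixels"])[:,::-1].astype(np.float32));print(m["p"],c)
print(tip_of("filter",f)[:1],tip_of("amp",f)[:1],tip_of("attenuator",f)[:1])
for p in cv2.boxPoints(c): print(p,atz(f,p,.034))
print(proj(f,[.609,-.181,.008]))
```

```text
[ 0.5819 -0.1752  0.2799] [-3.1396 -0.01   -0.0016] 0.05981344834897433 [-1.032   0.0646  0.1359]
[ 0.6601 -0.1745  0.3494] [[325.1923   0.     273.2252]
 [  0.     325.1923 210.585 ]
 [  0.       0.       1.    ]]
0.73 ((281.03961181640625, 164.0207977294922), (36.83263397216797, 78.06439208984375), 1.1457629203796387)
[{'point': [278.7, 162.9], 'p': 0.71}] [{'point': [202.7, 122.4], 'p': 0.8}] [{'point': [185.7, 219.4], 'p': 0.98}]
[261.8465 202.6769] [ 0.5686 -0.1631  0.034 ]
[263.4075 124.6282] [ 0.6468 -0.1646  0.034 ]
[300.2327 125.3647] [ 0.6465 -0.2     0.034 ]
[298.6718 203.4135] [ 0.5682 -0.2003  0.034 ]
[279.6279 159.3405]
```

View pics/b.png

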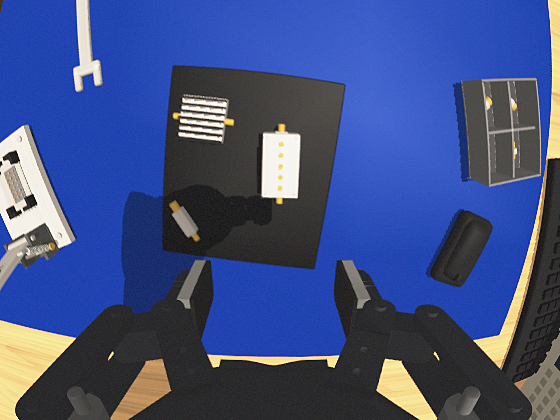

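Run:
```python
from h import *
f=np.load("w.npy",allow_pickle=True).item()
h=cv2.cvtColor(f["img"],cv2.COLOR_RGB2HSV)
b=((h[...,0]>12)&(h[...,0]<32)&(h[...,1]>110)&(h[...,2]>110)).astype(np.uint8);b[:, :255]=0;b[:,305:]=0;b[:115]=0;b[210:]=0
n,l,st,c=cv2.connectedComponentsWithStats(b)
for i in range(1,n):
    if st[i,4]>2: print(c[i],st[i,4],atz(f,c[i],.034),atz(f,c[i],.021))
plan([.6075,-.182,.2],0)
```

```text
[281.0727 127.3455] 55 [ 0.6443 -0.1816  0.034 ] [ 0.6436 -0.1819  0.021 ]
[280.6429 143.7143] 14 [ 0.6283 -0.1813  0.034 ] [ 0.627  -0.1816  0.021 ]
[280.6154 154.7692] 13 [ 0.6174 -0.1814  0.034 ] [ 0.6157 -0.1817  0.021 ]
[280.1818 166.1818] 11 [ 0.6061 -0.1811  0.034 ] [ 0.6039 -0.1814  0.021 ]
[279.5833 177.25  ] 12 [ 0.595  -0.1807  0.034 ] [ 0.5923 -0.1809  0.021 ]
[279.5333 187.8667] 15 [ 0.5842 -0.1808  0.034 ] [ 0.581 -0.181  0.021]
[279.0732 200.439 ] 41 [ 0.5711 -0.1804  0.034 ] [ 0.5674 -0.1807  0.021 ]
cmd [ 0.058  -0.0013  0.1596] [ 0.0002  0.0001 -0.0004] from [ 0.5785 -0.1825  0.2798] t 3.2
```

>>> step_arm --pt "0.02 0 0.05 0 0 0.001 -0.4" --pt "0.04 -0.001 0.12 0 0 0.002 -0.4" --pt "0.055 -0.003 0.2 0 0 0.002 -0.4" --pt "0.055 -0.003 0.27 0 0 0.002 -0.4" --pt "0.055 -0.003 0.32 0 0 0.002 -0.4" --pt "0.055 -0.003 0.35 0 0 0.002 -0.4" --pt "0.055 -0.003 0.375 0 0 0.002 -0.4" --pt "0.055 -0.003 0.388 0 0 0.002 -0.4" --pt "0.055 -0.003 0.388 0 0 0.002 -0.4" --pt "0.055 -0.003 0.388 0 0 0.002 -0.4" --newtons 30

```text
clock: 4.45
tcp_pos: [0.6064, -0.1814, 0.0866]
orientation: [3.14, -0.024, 0.001]
contact_force: [0.1, 0.9, 0.2]
grip_width: 0.0596
```

Run:
```python
from h import *
f=grab("wrist");save(f,"c.png",(130,140,430,420),2);print(readout.get_obs()["tcp_pos"])
```

```text
[ 0.6064 -0.1814  0.0866]
```

View pics/c.png

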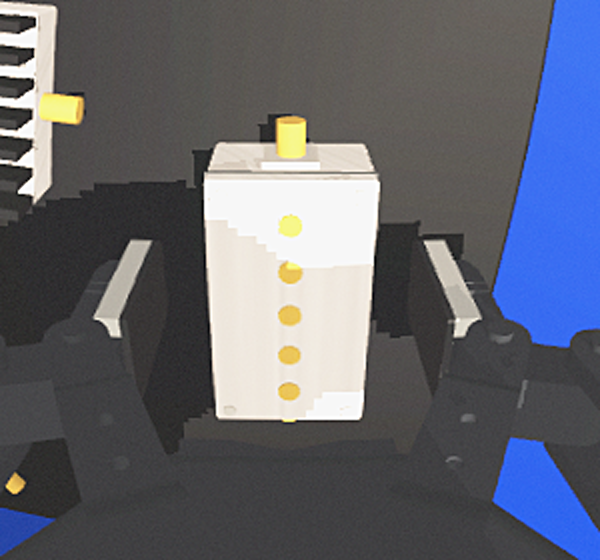

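Filter centred between the pads (crop x≈290 of pads 130–450), aligned. Closing and lifting.

>>> step_arm --pt "0 0 0 0 0 0 0.1" --pt "0 0 0 0 0 0 0.4" --pt "0 0 0 0 0 0 0.6" --pt "0 0 0 0 0 0 0.8" --pt "0 0 0 0 0 0 1" --pt "0 0 0 0 0 0 1" --pt "0 0 -0.01 0 0 0 1" --pt "0 0 -0.05 0 0 0 1" --pt "0 0 -0.12 0 0 0 1" --pt "0 0 -0.17 0 0 0 1" --newtons 30

```text
clock: 5.75
tcp_pos: [0.6068, -0.1814, 0.1741]
orientation: [3.14, -0.024, 0.003]
contact_force: [-0.2, -0.3, -1.8]
grip_width: 0.0353
```

Run:
```python
from h import *
f=grab("wrist");save(f,"d.png",(130,140,430,420),2);o=readout.get_obs();print(o["tcp_pos"],o["grip_width"],o["contact_force"])
np.save("wg.npy",f,allow_pickle=True)
h=cv2.cvtColor(f["img"],cv2.COLOR_RGB2HSV)
b=((h[...,0]>12)&(h[...,0]<32)&(h[...,1]>110)&(h[...,2]>110)).astype(np.uint8);b[:, :255]=0;b[:,305:]=0;b[:180]=0;b[360:]=0
n,l,st,c=cv2.connectedComponentsWithStats(b)
for i in range(1,n):
    if st[i,4]>9:
        z=o["tcp_pos"][2]-.0526
        print(c[i],st[i,4],atz(f,c[i],z)-o["tcp_pos"])
f=grab("wrist")
for t in "cradle seat flap_hinge bar".split(): print(t,[(round(x["p"],2),x["point"]) for x in tip_of(t,f)[:2]])
f=grab("top")
for t in "cradle seat flap_hinge bar".split(): print(t,[(round(x["p"],2),x["point"]) for x in tip_of(t,f)[:2]])
```

```text
[ 0.6083 -0.1817  0.1774] 0.034919597334999684 [ 1.4299 -0.6     0.234 ]
[273.1696 208.4152] 289 [ 0.0399 -0.0001 -0.0526]
[273.101  252.8283] 99 [ 0.0213  0.0002 -0.0526]
[273.08 276.22] 100 [ 0.0105  0.0004 -0.0526]
[273.1236 297.382 ] 89 [-0.      0.0005 -0.0526]
[273.0988 317.0741] 81 [-0.0107  0.0007 -0.0526]
[273.0685 335.3836] 73 [-0.0214  0.0009 -0.0526]
cradle []
seat []
flap_hinge []
bar []
cradle [(0.75, [376.9, 215.8]), (0.74, [251.8, 220.2])]
seat [(0.58, [249.7, 221.7])]
flap_hinge [(0.68, [257.9, 241.5])]
bar [(0.7, [262.0, 247.2])]
```

>>> step_arm --pt "0 0 -0.08 0 0 0 1" --pt "-0.01 -0.06 -0.16 0 0 -0.005 1" --pt "-0.03 -0.15 -0.22 0 0 -0.01 1" --pt "-0.05 -0.25 -0.245 0 0 -0.02 1" --pt "-0.08 -0.36 -0.245 0 0 -0.03 1" --pt "-0.1 -0.47 -0.245 0 0 -0.035 1" --pt "-0.12 -0.57 -0.245 0 0 -0.045 1" --pt "-0.14 -0.64 -0.245 0 0 -0.05 1" --pt "-0.144 -0.678 -0.245 0 0 -0.05 1" --pt "-0.144 -0.678 -0.245 0 0 -0.05 1"

```text
clock: 7.55
tcp_pos: [0.5393, 0.1598, 0.2927]
orientation: [3.105, 0.47, -0.002]
contact_force: [0.7, 0.1, -2.3]
grip_width: 0.0353
```

Run:
```python
from h import *
f=grab("wrist");o=readout.get_obs();print(o["tcp_pos"],o["orientation"],o["grip_width"],o["contact_force"])
save(f,"e.png",(150,60,430,270),2.85);np.save("wc.npy",f,allow_pickle=True)
for t in "cradle seat flap_hinge bar".split(): print(t,[(round(x["p"],2),x["point"]) for x in tip_of(t,f)[:2]])
m=masks_of("cradle",f)[:1]
if m: print(m[0]["p"],cv2.minAreaRect(np.argwhere(m[0]["pixels"])[:,::-1].astype(np.float32)))
```

```text
[0.5397 0.1581 0.2926] [ 3.1049  0.4662 -0.0023] 0.035284900595293836 [-0.0021 -0.3018 -1.9134]
cradle [(0.64, [278.5, 140.4]), (0.15, [444.7, 235.3])]
seat [(0.93, [276.8, 139.5])]
flap_hinge [(0.93, [280.6, 214.0])]
bar [(0.39, [420.8, 24.3]), (0.24, [277.6, 141.2])]
0.66 ((276.2364501953125, 152.1497802734375), (149.64675903320312, 105.98149108886719), 88.9291763305664)
```

View pics/e.png

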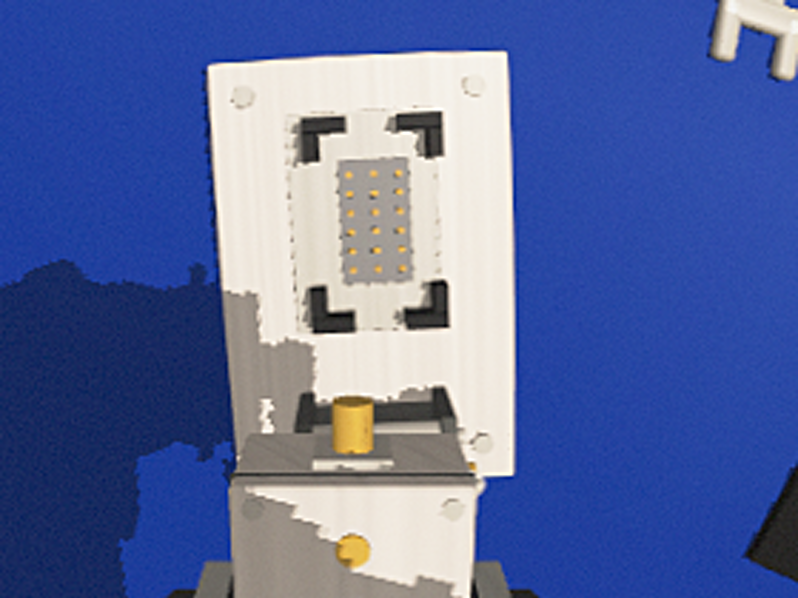

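Run:
```python
from h import *
f=np.load("wc.npy",allow_pickle=True).item()
c=lambda x,y:np.array([x/2.85+150,y/2.85+60])
def P(n,x,y,z):p=atz(f,c(x,y),z);print(n,p);return p
a=P("TL",208,65,.02);b=P("TR",508,52,.02);d=P("BR",514,474,.02)
print("w",np.linalg.norm(a-b),"yaw edge",np.arctan2(*(b-d)[1::-1]),np.arctan2(*(a-b)[1::-1])-np.pi/2,np.linalg.norm(b-d))
for y in (.30,):
    print("seat tip",atz(f,(276.8,139.5),.026),"cr",atz(f,(278.5,140.4),0),"hinge",atz(f,(280.6,214),.0555))
g=cv2.cvtColor(f["img"],cv2.COLOR_RGB2GRAY)
m=(g<75).astype(np.uint8);m[:95]=0;m[178:]=0;m[:,:245]=0;m[:,315:]=0
n,l,st,ce=cv2.connectedComponentsWithStats(m)
for i in range(1,n):
    if st[i,4]>15:
        print(st[i],ce[i],atz(f,ce[i],.035))
# pins pad
hs=cv2.cvtColor(f["img"],cv2.COLOR_RGB2HSV)
b=((hs[...,0]>10)&(hs[...,0]<35)&(hs[...,1]>90)).astype(np.uint8);b[:110]=0;b[160:]=0;b[:,:265]=0;b[:,300:]=0
n,l,st,ce=cv2.connectedComponentsWithStats(b);Q=np.array([atz(f,x,.026) for x in ce[1:]]);print(n-1,Q.mean(0),(Q.max(0)+Q.min(0))/2)
```

```text
TL [0.6273 0.2414 0.02  ]
TR [0.6646 0.1387 0.02  ]
BR [0.5113 0.083  0.02  ]
w 0.10927120132358008 yaw edge 0.3483961223414425 0.3477824785126118 0.16303557846012823
seat tip [0.5863 0.1703 0.026 ] cr [0.5837 0.1672 0.    ] hinge [0.5196 0.1458 0.0555]
[256 101  15  16 134] [261.0896 106.8134] [0.6139 0.1953 0.035 ]
[289 100  16  15 142] [298.3099 105.0211] [0.6267 0.1607 0.035 ]
[292 158  15  17 154] [300.7922 168.1688] [0.5663 0.1385 0.035 ]
[259 161  15  16 146] [264.6849 170.3904] [0.5531 0.173  0.035 ]
18 [0.5898 0.1665 0.026 ] [0.5896 0.1664 0.026 ]
```

Run:
```python
from h import *
plan([.5898,.1667,.135],.35)
```

```text
cmd [0.1018 0.0111 0.3154] [ 0.0002  0.0003 -0.0085] from [0.5397 0.1574 0.2928] t 7.85
```

>>> step_arm --pt "0.04 0.004 0.03 0.0002 0.0003 -0.003 1" --pt "0.08 0.008 0.08 0.0002 0.0003 -0.006 1" --pt "0.1018 0.0111 0.14 0.0002 0.0003 -0.0085 1" --pt "0.1018 0.0111 0.2 0.0002 0.0003 -0.0085 1" --pt "0.1018 0.0111 0.25 0.0002 0.0003 -0.0085 1" --pt "0.1018 0.0111 0.29 0.0002 0.0003 -0.0085 1" --pt "0.1018 0.0111 0.31 0.0002 0.0003 -0.0085 1" --pt "0.1018 0.0111 0.3154 0.0002 0.0003 -0.0085 1" --pt "0.1018 0.0111 0.3154 0.0002 0.0003 -0.0085 1" --pt "0.1018 0.0111 0.3154 0.0002 0.0003 -0.0085 1"

```text
clock: 9.1
tcp_pos: [0.5903, 0.1669, 0.1359]
orientation: [-3.093, -0.547, -0.003]
contact_force: [0.6, 0.2, -1.0]
grip_width: 0.0353
```

Run:
```python
from h import *
f=grab("wrist");o=readout.get_obs();print(o["grip_width"],o["contact_force"])
save(f,"f.png",(150,170,400,390),3);np.save("wd.npy",f,allow_pickle=True)
plan([.5898,.1667,.135],.35)
g=cv2.cvtColor(f["img"],cv2.COLOR_RGB2GRAY)
# expected posts' inner corners at top
ex=np.array([np.cos(.35),np.sin(.35),0]);ey=np.array([-ex[1],ex[0],0]);c=np.array([.5898,.1667,.035])
for a in(-33,33):
    for b in(-19,19): print(a,b,(proj(f,c+ex*a/1e3+ey*b/1e3)-[150,170])*3)
```

```text
0.035152911570757485 [ 0.4794  0.232  -2.181 ]
cmd [-0.001   0.      0.0016] [ 0.     -0.0003 -0.    ] from [0.5902 0.1669 0.1358] t 9.15
-33 -19 [461.1146 388.8423]
-33 19 [277.453  388.7394]
33 -19 [474.1078  79.4488]
33 19 [264.7968  79.328 ]
```

View pics/f.png

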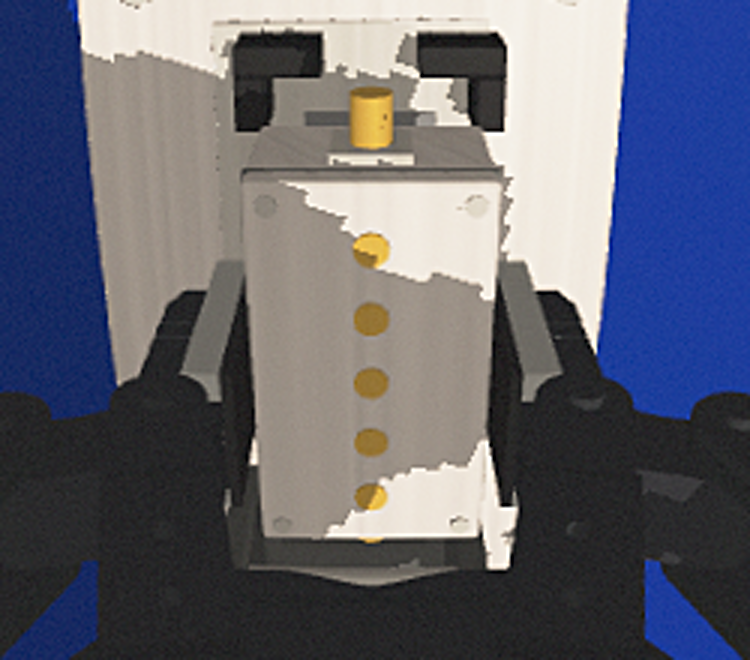

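Far posts' inner edges (crop y≈78, x 272/468, centre 370) agree with my prediction within 0.3 mm. Descend gently.

>>> step_arm --pt "-0.001 0 0.01 0 0 0 1" --pt "-0.001 0 0.02 0 0 0 1" --pt "-0.001 0 0.026 0 0 0 1" --pt "-0.001 0 0.031 0 0 0 1" --pt "-0.001 0 0.035 0 0 0 1" --pt "-0.001 0 0.039 0 0 0 1" --pt "-0.001 0 0.042 0 0 0 1" --pt "-0.001 0 0.045 0 0 0 1" --pt "-0.001 0 0.047 0 0 0 1" --pt "-0.001 0 0.047 0 0 0 1"

```text
clock: 10.4
tcp_pos: [0.5899, 0.1668, 0.1123]
orientation: [-3.093, -0.547, -0.003]
contact_force: [-0.0, 0.2, -3.3]
grip_width: 0.0357
```

>>> step_arm --pt "0 0 0.003 0 0 0 1" --pt "0 0 0.006 0 0 0 1" --pt "0 0 0.009 0 0 0 1" --pt "0 0 0.011 0 0 0 1" --pt "0 0 0.013 0 0 0 1" --pt "0 0 0.015 0 0 0 1" --pt "0 0 0.017 0 0 0 1" --pt "0 0 0.017 0 0 0 1" --pt "0 0 0.017 0 0 0 1" --pt "0 0 0.017 0 0 0 1"

```text
clock: 11.65
tcp_pos: [0.5899, 0.1668, 0.1039]
orientation: [-3.093, -0.547, -0.003]
contact_force: [0.0, 0.1, 0.8]
grip_width: 0.0355
```

Run:
```python
from h import *
f=grab("wrist");o=readout.get_obs();print(o["tcp_pos"],o["grip_width"],o["contact_force"],o["moment"])
save(f,"g.png",(150,170,400,390),3)
```

```text
[0.5899 0.1668 0.1039] 0.03510396400601962 [-0.7368  0.0552  0.2157] [-0.0513  0.0815  0.0085]
```

View pics/g.png

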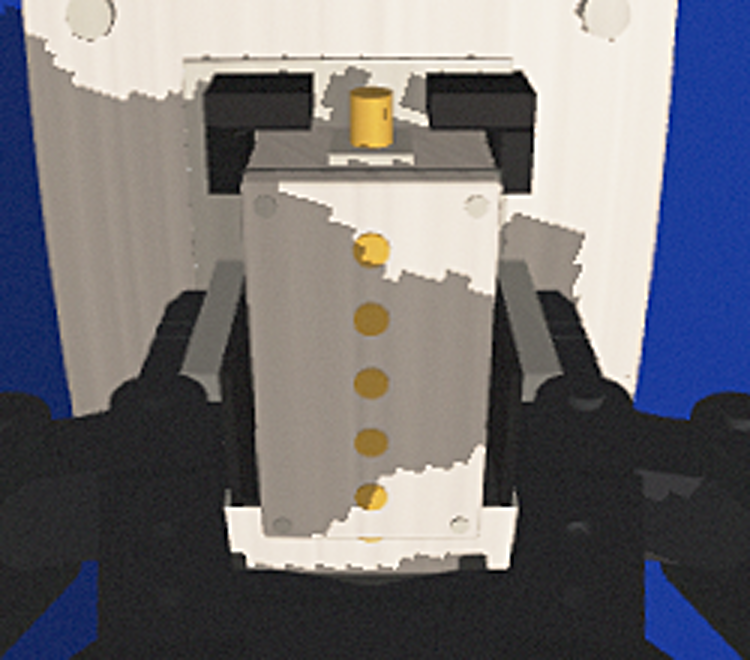

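Filter sits centrally between the posts, wrist load shifted by ~2 N onto the pins. Release and retreat.

>>> step_arm --pt "0 0 0 0 0 0 0.2" --pt "0 0 0 0 0 0 0" --pt "0 0 0 0 0 0 -0.3" --pt "0 0 0 0 0 0 -0.4" --pt "0 0 0 0 0 0 -0.4" --pt "0 0 0 0 0 0 -0.4" --pt "0 0 -0.02 0 0 0 -0.4" --pt "0 0 -0.07 0 0 0 -0.4" --pt "0 0 -0.15 0 0 0 -0.4" --pt "0 0 -0.25 0 0 0 -0.4"

```text
clock: 12.95
tcp_pos: [0.5892, 0.1665, 0.23]
orientation: [-3.094, -0.547, -0.001]
contact_force: [0.9, -0.1, 0.0]
grip_width: 0.0597
```

Run:
```python
from h import *
f=grab("wrist");o=readout.get_obs();print(o["tcp_pos"],o["grip_width"],o["contact_force"])
np.save("wr.npy",f,allow_pickle=True)
g=f["img"][100:400,120:430]
s=grab("scene");np.save("s2.npy",s,allow_pickle=True)
c=s["img"][120:280,210:350]
im=np.hstack([cv2.resize(g,(400,400)),cv2.resize(c,(400,400))])[:,:,::-1];cv2.imwrite("pics/h.png",im)
for n,x in(("w",f),("s",s)):
  for t in "filter seat bar flap_hinge".split(): print(n,t,[(round(q["p"],2),q["point"]) for q in tip_of(t,x)[:2]])
```

```text
[0.5923 0.1679 0.2378] 0.05988428534080141 [2.0474 1.3926 4.6681]
w filter [(0.29, [269.8, 289.4])]
w seat []
w bar []
w flap_hinge [(0.68, [270.0, 291.9])]
s filter [(0.82, [293.5, 219.9])]
s seat [(0.7, [291.0, 219.2]), (0.25, [306.6, 174.3])]
s bar [(0.6, [251.9, 173.4])]
s flap_hinge [(0.95, [260.0, 207.6])]
```

View pics/h.png

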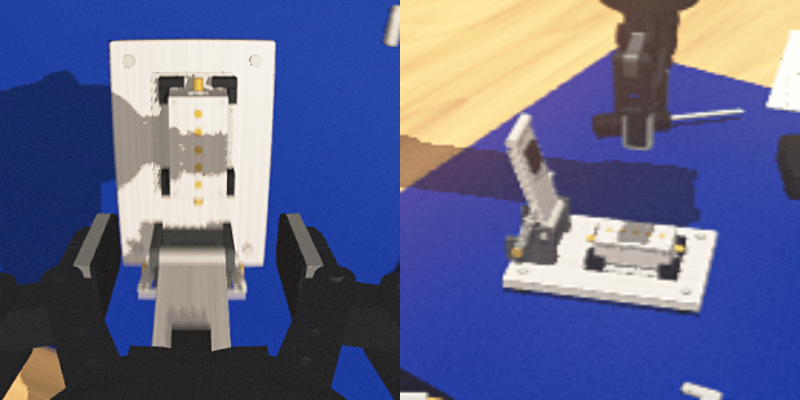

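Filter stands level in the nest (wrist view: centred between the posts), flap open. Now going behind the flap with shut fingers.

```bash
cat >> h.py <<'E'
S=np.array([.5856,.1685,0]);Y=.348
def loc(x,y,z): return S+[x*np.cos(Y)-y*np.sin(Y),x*np.sin(Y)+y*np.cos(Y),z]
E
python3 - <<'E'
from h import *
print(readout.get_obs()["contact_force"])
plan(loc(-.126,0,.265),Y);plan(loc(-.126,0,.213),Y)
E
```

```text
[0.1519 0.5243 0.5394]
cmd [-0.2573 -0.0066 -0.0746] [0.     0.     0.0003] from [0.5891 0.1665 0.2277] t 13.45
cmd [-0.2573 -0.0066  0.0294] [0.     0.     0.0003] from [0.5891 0.1665 0.2277] t 13.45
```

>>> step_arm --pt "0 0 -0.04 0 0 0 -0.2" --pt "0 0 -0.1 0 0 0 0.2" --pt "-0.03 0 -0.12 0 0 0 0.6" --pt "-0.08 -0.002 -0.12 0 0 0 1" --pt "-0.14 -0.004 -0.12 0 0 0 1" --pt "-0.2 -0.006 -0.12 0 0 0 1" --pt "-0.24 -0.0066 -0.12 0 0 0 1" --pt "-0.257 -0.0066 -0.12 0 0 0 1" --pt "-0.257 -0.0066 -0.12 0 0 0 1" --pt "-0.257 -0.0066 -0.12 0 0 0 1"

```text
clock: 14.7
tcp_pos: [0.4678, 0.1258, 0.2876]
orientation: [-3.093, -0.547, -0.0]
contact_force: [0.1, 0.7, 0.3]
grip_width: 0.0002
```

Run:
```python
from h import *
f=grab("wrist");o=readout.get_obs();print(o["grip_width"],o["contact_force"])
for t in("bar","flap_hinge","flap"): print(t,[(round(q["p"],2),q["point"]) for q in tip_of(t,f)[:2]] if t!="flap" else [(q["p"],q["extent"]) for q in search_frame(t,f)[:2]])
print("exp bar",proj(f,loc(-.095,0,.15)))
q=tip_of("bar",f)
if q: print(atz(f,q[0]["point"],.15)-loc(-.095,0,.15))
save(f,"i.png",(120,130,430,400),2.2)
plan(loc(-.126,0,.213),Y)
```

```text
5.302021367509375e-05 [-0.3423  0.0808 -0.1934]
bar [(0.89, [273.2, 182.6]), (0.28, [277.2, 64.9])]
flap_hinge [(0.63, [273.1, 134.1]), (0.29, [447.6, 185.4])]
flap [(0.71, [272.4, 160.6, 80.3, 62.2])]
exp bar [273.2819 184.7839]
[0.0014 0.0006 0.    ]
cmd [-0.001   0.0002  0.1492] [-0.      0.      0.0003] from [0.4676 0.1258 0.2876] t 14.95
```

View pics/i.png

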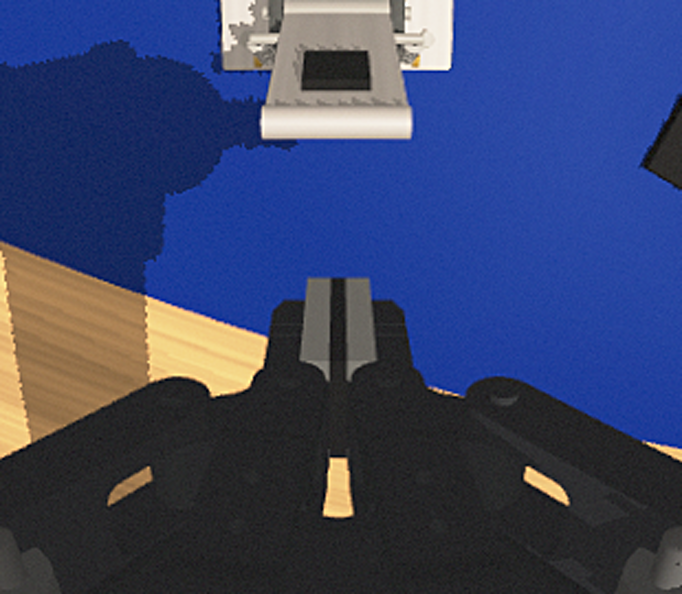

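Bar lies centred ahead of the shut fingertips (crop 336,122), 1.5 mm from the expected place. Lower and approach.

>>> step_arm --pt "-0.001 0 0.03 0 0 0 1" --pt "-0.001 0 0.06 0 0 0 1" --pt "-0.001 0 0.09 0 0 0 1" --pt "-0.001 0 0.12 0 0 0 1" --pt "-0.001 0 0.14 0 0 0 1" --pt "-0.001 0 0.149 0 0 0 1" --pt "-0.001 0 0.149 0 0 0 1" --pt "0.005 0 0.149 0 0 0 1" --pt "0.013 0 0.149 0 0 0 1" --pt "0.02 0 0.149 0 0 0 1"

```text
clock: 16.2
tcp_pos: [0.4775, 0.1294, 0.2134]
orientation: [-3.093, -0.547, -0.001]
contact_force: [0.1, -0.3, -0.4]
grip_width: 0.0001
```

Run:
```python
from h import *
o=readout.get_obs();print(o["contact_force"])
for th in np.arange(-.26,1.05,.1):
    s,c=np.sin(th),np.cos(th)
    px,pz=-.07+.088*s-.0025*c,.0555+.088*c+.0025*s
    x=min(px,-.07+.098*s-.005);print(round(th+.262,2),end=' ');plan(loc(x-.011,0,pz+.073),Y)
```

```text
[ 0.1213 -0.2925 -0.4052]
0.0 cmd [0.0075 0.0002 0.001 ] [-0.     -0.0001  0.0003] from [0.4775 0.1294 0.2134] t 16.2
0.1 cmd [ 0.0267  0.0002 -0.0032] [-0.     -0.0001  0.0003] from [0.4775 0.1294 0.2134] t 16.2
0.2 cmd [ 0.0462  0.0003 -0.0056] [-0.     -0.0001  0.0003] from [0.4775 0.1294 0.2134] t 16.2
0.3 cmd [ 0.0658  0.0003 -0.0063] [-0.     -0.0001  0.0003] from [0.4775 0.1294 0.2134] t 16.2
0.4 cmd [ 0.0853  0.0004 -0.0052] [-0.     -0.0001  0.0003] from [0.4775 0.1294 0.2134] t 16.2
0.5 cmd [ 0.1045  0.0004 -0.0023] [-0.     -0.0001  0.0003] from [0.4775 0.1294 0.2134] t 16.2
0.6 cmd [0.1219 0.0004 0.0022] [-0.     -0.0001  0.0003] from [0.4775 0.1294 0.2134] t 16.2
0.7 cmd [0.1384 0.0005 0.0085] [-0.     -0.0001  0.0003] from [0.4775 0.1294 0.2134] t 16.2
0.8 cmd [0.1541 0.0005 0.0163] [-0.     -0.0001  0.0003] from [0.4775 0.1294 0.2134] t 16.2
0.9 cmd [0.169  0.0005 0.0257] [-0.     -0.0001  0.0003] from [0.4775 0.1294 0.2134] t 16.2
1.0 cmd [0.1829 0.0005 0.0365] [-0.     -0.0001  0.0003] from [0.4775 0.1294 0.2134] t 16.2
1.1 cmd [0.1956 0.0006 0.0487] [-0.     -0.0001  0.0003] from [0.4775 0.1294 0.2134] t 16.2
1.2 cmd [0.2071 0.0006 0.062 ] [-0.     -0.0001  0.0003] from [0.4775 0.1294 0.2134] t 16.2
1.3 cmd [0.2171 0.0006 0.0765] [-0.     -0.0001  0.0003] from [0.4775 0.1294 0.2134] t 16.2
```

>>> step_arm --pt "0.004 0 0 0 0 0 1" --pt "0.008 0 0 0 0 0 1" --pt "0.012 0 0 0 0 0 1" --pt "0.016 0 -0.001 0 0 0 1" --pt "0.021 0 -0.002 0 0 0 1" --pt "0.027 0 -0.003 0 0 0 1" --pt "0.034 0 -0.004 0 0 0 1" --pt "0.041 0 -0.005 0 0 0 1" --pt "0.049 0 -0.006 0 0 0 1" --pt "0.057 0 -0.006 0 0 0 1"

```text
clock: 17.45
tcp_pos: [0.5047, 0.1392, 0.2164]
orientation: [-3.093, -0.547, -0.001]
contact_force: [-2.9, -1.2, 2.5]
grip_width: -0.0001
```

>>> step_arm --pt "0.007 0 0 0 0 0 1" --pt "0.014 0 0 0 0 0 1" --pt "0.021 0 0.0005 0 0 0 1" --pt "0.028 0 0.001 0 0 0 1" --pt "0.034 0 0.002 0 0 0 1" --pt "0.04 0 0.0025 0 0 0 1" --pt "0.046 0 0.0035 0 0 0 1" --pt "0.052 0 0.005 0 0 0 1" --pt "0.058 0 0.0065 0 0 0 1" --pt "0.064 0 0.008 0 0 0 1"

```text
clock: 18.7
tcp_pos: [0.5349, 0.1503, 0.2123]
orientation: [-3.093, -0.547, -0.001]
contact_force: [-2.3, -1.0, 0.5]
grip_width: -0.0003
```

>>> step_arm --pt "0.005 0 0.0015 0 0 0 1" --pt "0.01 0 0.0035 0 0 0 1" --pt "0.0155 0 0.0058 0 0 0 1" --pt "0.021 0 0.0083 0 0 0 1" --pt "0.0265 0 0.0112 0 0 0 1" --pt "0.032 0 0.0141 0 0 0 1" --pt "0.0365 0 0.0168 0 0 0 1" --pt "0.041 0 0.0196 0 0 0 1" --pt "0.045 0 0.0223 0 0 0 1" --pt "0.047 0 0.0235 0 0 0 1"

```text
clock: 19.95
tcp_pos: [0.5572, 0.1585, 0.2005]
orientation: [-3.093, -0.547, -0.001]
contact_force: [0.0, -0.4, 1.1]
grip_width: -0.0001
```

Run:
```python
from h import *
s=grab("scene");o=readout.get_obs();print(o["tcp_pos"],o["contact_force"])
save(s,"j.png",(210,120,350,280),4)
```

```text
[0.5572 0.1584 0.2005] [ 0.0942 -0.0172  0.5767]
```

View pics/j.png

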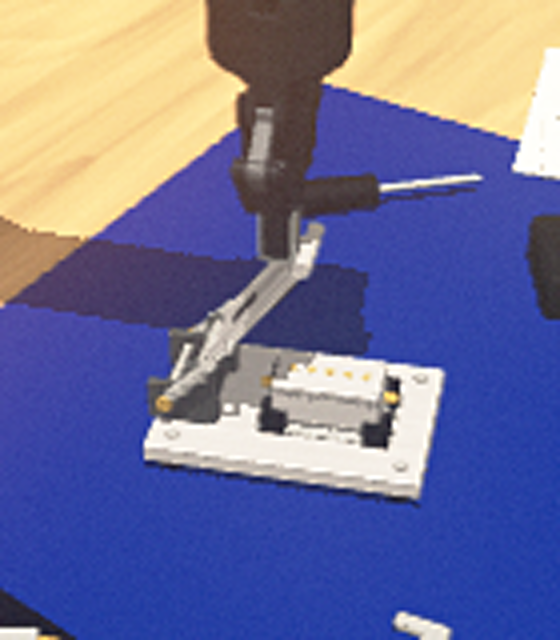

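Flap at ≈0.9 rad, still resting on the fingertip, not yet snapped. Continue on the arc.

>>> step_arm --pt "0.004 0 0.003 0 0 0 1" --pt "0.008 0 0.006 0 0 0 1" --pt "0.012 0 0.0094 0 0 0 1" --pt "0.016 0 0.0129 0 0 0 1" --pt "0.02 0 0.0166 0 0 0 1" --pt "0.024 0 0.0205 0 0 0 1" --pt "0.028 0 0.0245 0 0 0 1" --pt "0.031 0 0.0278 0 0 0 1" --pt "0.034 0 0.0313 0 0 0 1" --pt "0.036 0 0.0336 0 0 0 1"

```text
clock: 21.25
tcp_pos: [0.5742, 0.1647, 0.1836]
orientation: [-3.093, -0.547, -0.001]
contact_force: [0.1, -0.2, 0.2]
grip_width: -0.0002
```

Run:
```python
from h import *
s=grab("scene");o=readout.get_obs();print(o["tcp_pos"],o["contact_force"])
save(s,"k.png",(210,120,350,280),4)
for t in("bar","filter"): print(t,[(round(q["p"],2),q["point"]) for q in tip_of(t,s)[:2]])
print("bar closed",proj(s,loc(.028,0,.0555)),"bar at 1.2",proj(s,loc(.009,0,.113)))
```

```text
[0.5742 0.1647 0.1835] [ 0.2311  0.1935 -0.3257]
bar [(0.59, [300.6, 207.2])]
filter [(0.81, [292.3, 217.9])]
bar closed [303.1373 211.8181] bar at 1.2 [295.9185 190.8632]
```

View pics/k.png

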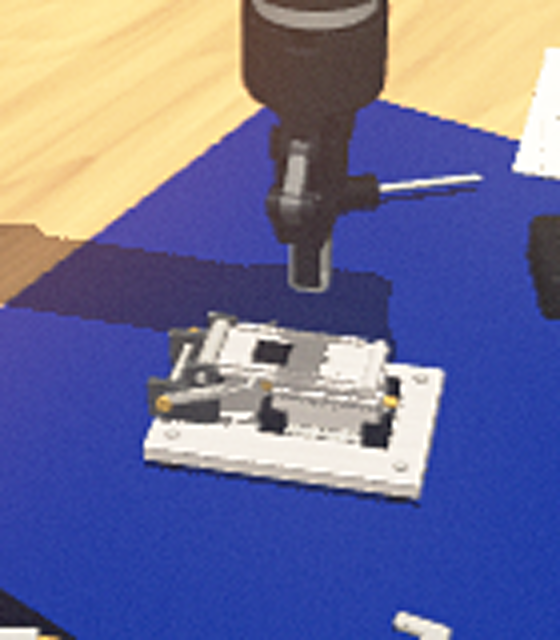

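The flap has sprung down flat over the filter (bar at ≈(300,207), expected closed 303,212), and the fingers are clear of it. Retreat upward, then a final check.

>>> step_arm --pt "0 0 -0.02 0 0 0 1" --pt "0 0 -0.06 0 0 0 1" --pt "0 0 -0.1 0 0 0 1" --pt "0 0 -0.14 0 0 0 1" --pt "0 0 -0.17 0 0 0 1" --pt "0 0 -0.18 0 0 0 1" --pt "0 0 -0.18 0 0 0 1" --pt "0 0 -0.18 0 0 0 1" --pt "0 0 -0.18 0 0 0 1" --pt "0 0 -0.18 0 0 0 1"

```text
clock: 22.65
tcp_pos: [0.5739, 0.1645, 0.2732]
orientation: [-3.093, -0.547, 0.0]
contact_force: [-0.1, 0.6, -0.1]
grip_width: 0.0002
```

Run:
```python
from h import *
f=grab("wrist");s=grab("scene");o=readout.get_obs();print(o["tcp_pos"],o["contact_force"])
im=np.hstack([cv2.resize(f["img"][130:380,150:400],(400,400)),cv2.resize(s["img"][170:260,240:330],(400,400),interpolation=cv2.INTER_CUBIC)])[:,:,::-1];cv2.imwrite("pics/l.png",im)
```

```text
[0.574  0.1646 0.2734] [ 0.1441  0.6955 -0.2422]
```

View pics/l.png

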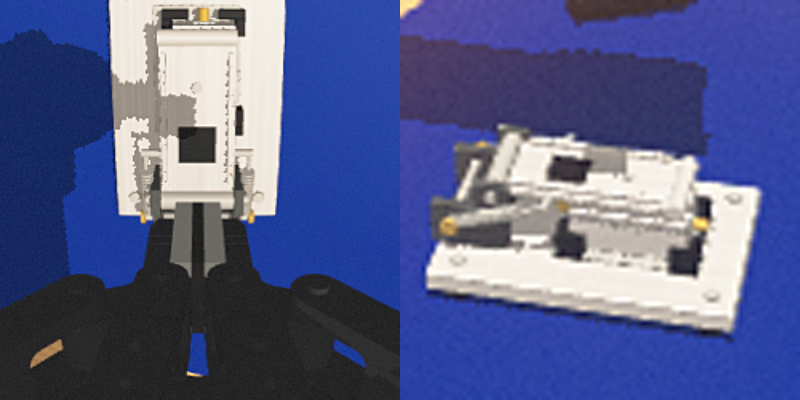

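Flap is flat and aligned over the filter, which sits between the posts with its connectors showing at both ends. Robot clear.

```bash
python3 -c "
from h import *
print(r.hand_in())"
```

```text
the job is handed in; nothing more can be done
None
```

The filter is loaded in the cradle with the hold-down flap closed on it, and the job was handed in at about 23 s of the 72 s allowed. The hand-in reports no verdict.

- **Filter:** I gripped it at 30 N and lowered it level into the nest, which I measured about 3 mm off-centre in both x and y. The wrist force eased by about 2 N as the pins took the load. I then let go, and the next pictures showed it level between the posts.
- **Flap:** I pushed it with shut fingers just behind the end bar, along its arc. The force reading at the end of each push was about 4 N at most. I did not record the force between those readings. The flap sprang over by itself somewhere between about 0.9 and 1.2 rad, and the fingers stayed clear above it.
- **Last checks:** The pictures show the flap flat over the filter, the filter between the posts, and the arm well clear with the force reading near zero. The bar's detected spot was about 5 pixels from where I expected it for a closed flap, which I put down to detection error.
- **Not checked:** I did not measure how far the filter is pressed down, and I did not re-measure the bystanders. The arm never went near enough to touch them.

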